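# Lock the filter cup up into the bayonet collar of its stand

## Robot

A 6-joint arm with a two-finger parallel gripper is mounted at the origin on a cart in front of the work surface, level with it; the furniture and walls round the work are solid. World frame = base frame: x ahead of the robot, y to its left, z up, the work surface at z = 0. Lengths are in m, angles in rad, forces in N, time in s.
With the tool pointing down it reaches from about 0.25 to 0.85 m from the base axis. Payload 12.5 kg.
Tool frame: the origin (TCP) lies on the mounting face of the last link; the fingertips stand 186 mm ahead of it and the grasp point (between the pads) lies 167 mm ahead of it; x points along the fingers, z is the direction in which the jaws open and shut, and the axes are right-handed (so a half turn about x gives the same grasp; the last joint's range is limited). The gripper opens to 93 mm and grips with 3 to 60 N. Pads are 15 mm wide; open, the fingers measure 128 mm over their backs; the gripper's body (75 mm by 188 mm) begins 65 mm behind the grasp point.
Start: joints at [-1.417, 0.351, 1.652, -0, 1.139, -0.085], TCP at [0.13, -0.534, 0.405] pointing down, gripper open.
Joint ranges: [-2.75, 2.75], [-0.79, 2.1], [0.01, 2.65], [-1.57, 4.71], [0.07, 3.14], [-2.87, 2.87]. Speed limits (rad/s): [2.22, 2.22, 2.79, 3.14, 3.14, 3.14].

## Interface

Orientations are given as a rotation vector (axis times angle).
In Python, from rig import bot gives the robot as it stands. The module is installed in compiled form; this text tells all that it offers.
- The arm moves only by the tool step_arm, never from a script. Its arguments are lists of equal length, an entry for each row: "delta_pos": the shift along the tool's x, y, z in cm, a list of three; "delta_rot": the turn, a rotation vector about the tool's x, y, z in rad, a list of three; "hand": the opening, from 0 (shut) to 1 (fully open). A call has 1 to 20 rows; each row shifts and turns the pose as measured when the row begins, along the tool's axes as they then stand; what a row does not reach is not made up. A row lasts 1/8 s, in which the tool goes at most 62.5 mm and 10.7 degrees, less where a joint would pass 70% of its speed; a pose out of reach is approached as far as the arm can. A call is refused whole if a number of a shift passes 6.25 or a number of a turn 0.188, either way. A call with a gripper value outside its range is refused whole. The fingers move at their own pace and stop on an object; "force" is the grip in N (left out, the last holds). Time passes only in rows, so rows that do not move let the fingers close. It gives the time, the measured TCP pose, the force and the opening at its end, in the units of the state.
- bot.get_state(): the state, without advancing time (a new reading comes with each control period).
- bot.grab_frame(name): name is "scene" or "top"; returns a dict with "color" (480x640x3 uint8, blue, green, red), "fx", "fy", "cx", "cy" (pixels), "camera_from_world" (4x4, takes a point from world to camera coordinates). Camera axes: x right, y down, z forward; pixel columns grow to the right and rows downward; lengths in m; the calibration is good to about 2 mm. A picture is of the moment at which its call begins. There is no depth.
- bot.close_job(): hands the job in, once; it reports no verdict.
The state is a dict: "t": time; "qpos": joint angles; "dq": joint speeds; "joint_efforts": joint torques, N m; "ee_pos": TCP position; "eef_rot": TCP orientation; "ft_force": force on the tool from outside, world axes, zero at the start; "ft_torque": the same for the moment, N m; "gripper_width": opening from 0.0 (shut) to 1.0 (fully open).
Only numpy, scipy, OpenCV 4.12 (cv2) and the standard library are available. Lean on these libraries where they do the work, as an engineer would, in place of code of your own. Each camera call takes 0.05 s, during which the arm holds its last target. There are 200 camera calls.

## Task

Hang the filter cup in its stand: bring it under the slotted collar from the open front, push it up so that its cross pin comes through, turn it clockwise (seen from above) to the stop and let it settle, so that the pin locks in the collar's pockets and the cup hangs there level and by itself. The collar sits at a slightly different angle each time, so feel for the slot and do not force it; leave the beaker, the petri dish and the marker where they are.

Things in the scene. Friction and masses are not known exactly. Their poses are not given: they have to be found in the camera images.
- filter_cup: Filter cup with T-handle, loose, about 0.16 kg, standing upright on the worktop; origin at the centre of its underside, z up its axis. Steel cup 60 mm in diameter, 40 mm high; white lid 68 mm in diameter, its top at z 44 mm; a stem 14 mm in diameter rises from the lid to the handle. Half a turn about z makes no difference.
- cup_handle (a point): Centre of the cup's blue handle bar, 133 mm above the cup's origin: 52 mm long along the cup's x (parallel to the pin), 16 mm thick in y, 26 mm high (cup z 120 to 146 mm). Grasp it from above across its thickness, firmly (some 40 N). Axes as the cup's.
- cup_pin (a point): Centre of the brass cross pin through the cup's stem, 73 mm above the cup's origin: a bar 56 mm long along the cup's x (28 mm to each side), 10 mm wide in y, 6 mm high (cup z 70 to 76 mm). Axes as the cup's.
- stand: Fixed stand; origin on the worktop on the collar's upright axis, x from the open front to the post at the back, z up. Base plate 8 mm high, x -40 to 95, y -45 to 45 mm; post at x 67 to 89 mm; nothing above z 149 mm. It holds a grey C-shaped collar, 76 mm in outer diameter, open towards -x, clamped firmly (slips above 2.5 N m).
- collar_under (a point): On the collar's axis at its plate's underside, stand z 135 mm; axes as the stand's. THE COLLAR'S OWN ANGLE IS NOT MEASURED: it (mouth, slot, pockets, stops alike) is turned anywhere within 0.42 rad either way about this axis. A pin more than about 0.07 rad off the slot's line hits the underside: the cup then stops with its origin at stand z 59 mm.
- collar_mouth (a point): Front of the collar's mouth (when not turned), axis height as collar_under. The mouth narrows from about 48 mm to 25 mm at the central hole, so at any collar angle the stem can come in level along the stand's x from the front, with the cup's origin at stand z 42 to 58 mm (52 is good: pin below the plate, lid below the pads). Keep the pin about along x.
- collar_top (a point): On the axis at the plate's top (the track), stand z 143 mm. Slot: 13 mm wide, through the plate, from the central hole straight back to radius 31 mm, opposite the mouth's middle, white mark over it. The pin, pointing front to back, rises with one end through the slot, the other through the mouth, and is free to turn with the cup's origin above stand z 73 mm.
- pad_level (a point): On the axis, 110 mm up: rest height of two sprung rubber pads, left and right under the plate. They meet the white lid when the cup's origin is at stand z 66 mm: there 3 N in all, then 0.8 N more per mm; at 76 mm they bottom out hard (11 N). So turn the cup at 74 to 75 mm. They are what presses the locked cup down (6 N).
- pin_lock (a point): On the axis at the height of the locked pin's underside, stand z 140 mm. Turned clockwise from above, the pin meets orange stops 1.40 rad from the slot's line. The last 0.08 rad before the stops lies over pockets 3 mm deep: let down there, the pin drops in and the cup hangs locked with its origin at stand z 70 mm (73 mm: only resting on the track). Rim play 3 mm.
- beaker_100: Small clear beaker, 56 x 64 x 70 mm, origin at the centre of its underside; bystander.
- petri_dish: Petri dish with lid, 90 mm in diameter, 16 mm high, origin at the centre of its underside; bystander.
- marker_pen: Red marker pen lying flat, 135 mm long along its own y, 15 mm thick; bystander.
- sampler_front (a point): Middle of the top front edge of the big sampler box, fixed furniture between cup and stand: it fills x 0.57 to 0.88, y -0.23 to 0.09 m, up to z 0.34 m (world). Carry the cup round its front, with the wrist clear of it.

How it is judged:
On the way:
1. the cup is up in the collar with its pin through, above the track (z of filter_cup in the frame of stand between 0.0725 and 0.08 m and horizontal distance between filter_cup and stand below 0.006 m), for 0.1 s.
At the end, for the whole second after the job is handed in: The cup hangs locked and at rest, pin down in the pockets: its origin 67.5 to 71.8 mm above the stand's origin, within 5 mm of the collar's axis, tilted less than 0.07 rad (z of filter_cup in the frame of stand between 0.0675 and 0.0718 m and horizontal distance between filter_cup and stand below 0.005 m and angle between filter_cup's own z axis and vertical below 0.07 rad and linear speed of filter_cup below 0.01 m/s); the robot touches nothing.
It fails at once if the cup is forced against the stand or collar with more than 50 N in all (contact force between filter_cup and stand above 50 N).
It fails at once if the gripper pushes the stand with more than 25 N (contact force between any of the fingers, the arm and stand above 25 N).
It fails at once if a bystander is moved by more than 15 mm (distance of any of beaker_100, petri_dish, marker_pen from where it was at the start of the episode above 0.015 m).
It also fails if it takes over 72 s, if anything falls off the work surface, if the arm or the gripper's body presses on something with over 40 N, if the wrist force passes 120 N, or if a joint passes its speed limit or range.

## Working session

There is one attempt and no reset: what is moved stays moved. The work goes in short steps, Python scripts to look and compute and a tool call to move; the robot and the scene stay as the last step left them, time stands still between calls to the robot, and variables do not carry over. Pictures are saved under pics/ and viewed, about 8 in all and at most 12, crops included, and the job is handed in when it is done.

Besides the shell and the picture viewer there is one more tool, called after ">>>" as name(argument=value, ...), one argument or row to a line, values as JSON. step_arm: Moves the arm, as the interface text tells. Its arguments: {"type":"object","properties":{"delta_pos":{"type":"array"},"delta_rot":{"type":"array"},"hand":{"type":"array"},"force":{"type":"number"}},"required":["delta_pos","delta_rot","hand"]}

```bash
mkdir -p pics; cat > h.py <<'E'
import numpy as np, cv2
from rig import bot
from scipy.spatial.transform import Rotation as R
def proj(f,p):
    T=np.array(f["camera_from_world"]); c=T[:3,:3]@np.array(p,float)+T[:3,3]
    return np.array([f["fx"]*c[0]/c[2]+f["cx"], f["fy"]*c[1]/c[2]+f["cy"]])
def ray(f,u,v,z):
    T=np.array(f["camera_from_world"]); Rm=T[:3,:3]; o=-Rm.T@T[:3,3]
    d=Rm.T@np.array([(u-f["cx"])/f["fx"],(v-f["cy"])/f["fy"],1]); return o+d*(z-o[2])/d[2]
def st():
    s=bot.get_state(); print({k:np.round(s[k],4).tolist() for k in s if k not in("dq","joint_efforts")}); print(np.round(R.from_rotvec(s["eef_rot"]).as_matrix(),3)); return s
E
python3 - <<'E'
from h import *
st()
for n in("scene","top"):
    f=bot.grab_frame(n); cv2.imwrite(f"pics/{n}0.png",f["color"]); T=np.array(f["camera_from_world"]); print(n,f["fx"],-T[:3,:3].T@T[:3,3],T[2,:3])
E
```

```text
{'t': 0.0, 'qpos': [-1.4166, 0.3513, 1.6524, -0.0, 1.1391, -0.0846], 'ee_pos': [0.1301, -0.5343, 0.4042], 'eef_rot': [1.0323, 1.3137, -1.031], 'ft_force': [0.8549, -0.7057, -0.2094], 'ft_torque': [0.0419, 0.0402, 0.0317], 'gripper_width': 1.0042}
[[-0.     0.972  0.237]
 [ 0.001  0.237 -0.972]
 [-1.     0.    -0.001]]
scene 483.8963835624883 [-0.19268665 -1.08096547  1.07781526] [ 0.51952306  0.64147448 -0.56445219]
top 617.3675324034895 [9.15169692e-04 3.72754008e-02 1.84641695e+00] [ 0.33625391 -0.07758784 -0.93856989]
```

View pics/scene0.png

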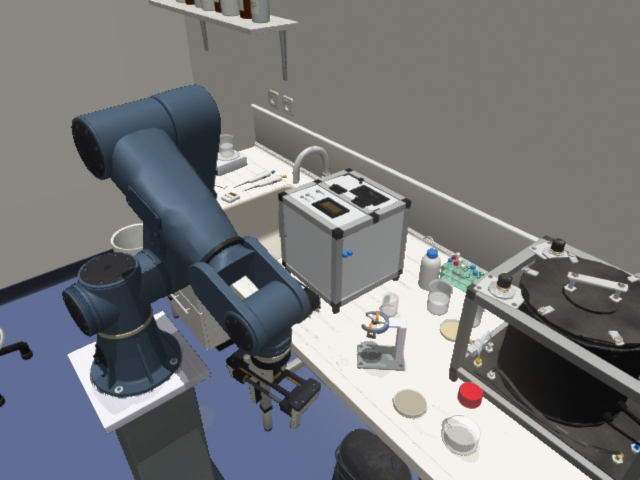

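View pics/top0.png

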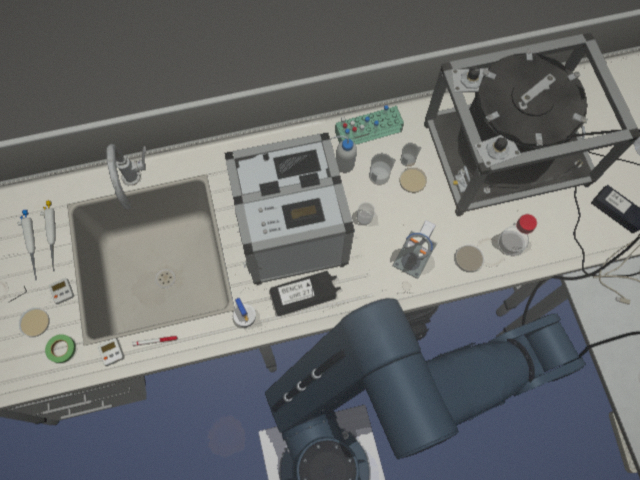

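The top view shows the cup near (243,312) and the stand near (415,250). I'll enlarge both.

```bash
python3 - <<'E'
from h import *
f=bot.grab_frame("top");c=f["color"];g=bot.grab_frame("scene")["color"]
a=cv2.resize(c[285:335,215:275],None,fx=6.6,fy=6.6,interpolation=cv2.INTER_CUBIC)
b=cv2.resize(c[215:285,385:445],None,fx=6.6,fy=6.6,interpolation=cv2.INTER_CUBIC)
d=cv2.resize(g[295:375,345:415],None,fx=5.7,fy=5.7,interpolation=cv2.INTER_CUBIC)
o=np.zeros((470,800,3),np.uint8);o[:330,:396]=a[:330,:396];o[:462,400:796]=b[:462,:396]
cv2.imwrite("pics/crop0.png",o);cv2.imwrite("pics/crop1.png",d)
print(ray(f,243,318,0),ray(f,240,305,.146),ray(f,415,255,.143))
E
```

```text
[0.48487243 0.13315059 0.        ] [0.48559637 0.1263192  0.146     ] [ 0.51330073 -0.40075187  0.143     ]
```

View pics/crop0.png

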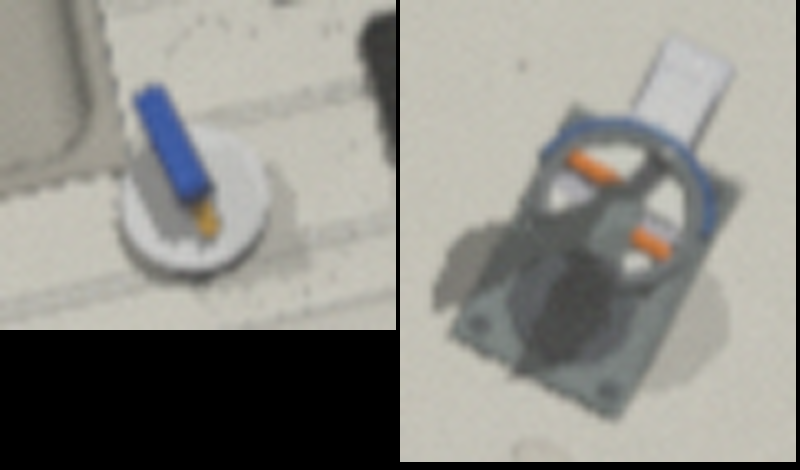

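View pics/crop1.png

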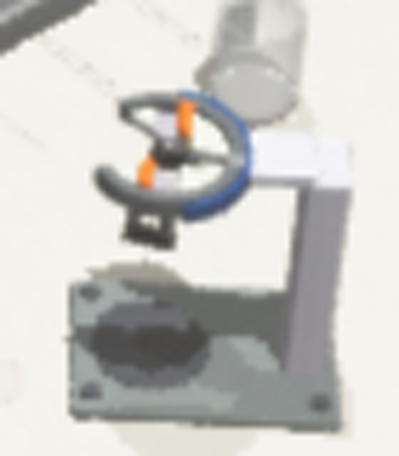

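```bash
cat > fit.py <<'E'
from h import *
from scipy.optimize import least_squares
f=bot.grab_frame("top"); g=bot.grab_frame("scene")
t=lambda X,Y,x0,u0,v0,s:((X-x0+.5)/s-.5+u0,(Y+.5)/s-.5+v0)
C=[(575,103,55),(450,335,55),(617,418,55),(745,185,55)]
M=[(95,45),(-40,45),(-40,-45),(95,-45)]
S=[(75,420),(70,282),(343,428)]; # scene crop: base corners top
MS=[(-40,-45),(-40,45),(95,-45)]
top=[t(X,Y,400,385,215,6.6) for X,Y,_ in C]+[t(675,35,400,385,215,6.6),t(733,72,400,385,215,6.6)]
mt=[(x,y,8) for x,y in M]
sc=[t(X,Y,0,345,295,5.7) for X,Y in S]; ms=[(x,y,8) for x,y in MS]
def P(p,m): c,s=np.cos(p[2]),np.sin(p[2]); return [p[0]+(c*m[0]-s*m[1])*1e-3,p[1]+(s*m[0]+c*m[1])*1e-3,m[2]*1e-3]
def res(p): return np.concatenate([proj(f,P(p,m))-u for m,u in zip(mt,top)]+[proj(g,P(p,m))-u for m,u in zip(ms,sc)])
if __name__=="__main__":
    r=least_squares(res,[.5,-.4,-.4]); p=r.x; print(p); print(r.fun.round(1))
    for X in[(627,203),(623,205)]: print("collar",ray(f,*t(*X,400,385,215,6.6),.146))
    print("collar scene", ray(g,*t(172,152,0,345,295,5.7),.146))
    a=ray(f,*t(150,92,0,215,285,6.6),.146);b=ray(f,*t(197,190,0,215,285,6.6),.146);l=ray(f,*t(197,198,0,215,285,6.6),.044)
    print("handle",a,b,(a+b)/2,np.linalg.norm(a-b),np.arctan2(*(a-b)[1::-1]),"lid",l)
    N=380;out=[]
    for F in(f,g):
        gx,gy=np.meshgrid(np.linspace(60,-60,N),np.linspace(60,-60,N)) # rows: x up, cols: y left
        T=np.array(F["camera_from_world"]);c,s=np.cos(p[2]),np.sin(p[2])
        W=np.stack([p[0]+(c*gy-s*gx)*1e-3,p[1]+(s*gy+c*gx)*1e-3,np.full_like(gx,.143)],-1)@T[:3,:3].T+T[:3,3]
        o=cv2.remap(F["color"],(F["fx"]*W[...,0]/W[...,2]+F["cx"]).astype(np.float32),(F["fy"]*W[...,1]/W[...,2]+F["cy"]).astype(np.float32),cv2.INTER_CUBIC)
        cv2.circle(o,(N//2,N//2),int(38*N/120),(0,255,0),1);cv2.circle(o,(N//2,N//2),2,(0,255,0),-1); out.append(o)
    cv2.imwrite("pics/rect.png",np.hstack(out))
E
python3 fit.py
```

```text
[ 0.53742166 -0.41727749 -0.73990111]
[-0.  -0.1  0.4 -0.2  1.1  0.4 -0.1  0.1 -0.6 -1.1  0.1 -0.2  0.3 -0.3]
collar [ 0.53846773 -0.42011025  0.146     ]
collar [ 0.53797998 -0.41810333  0.146     ]
collar scene [ 0.53899497 -0.41932539  0.146     ]
handle [0.50607411 0.13002184 0.146     ] [0.45878082 0.11898758 0.146     ] [0.48242746 0.12450471 0.146     ] 0.048563469514013614 0.22921517339900271 lid [0.48260223 0.12463377 0.044     ]
```

View pics/rect.png

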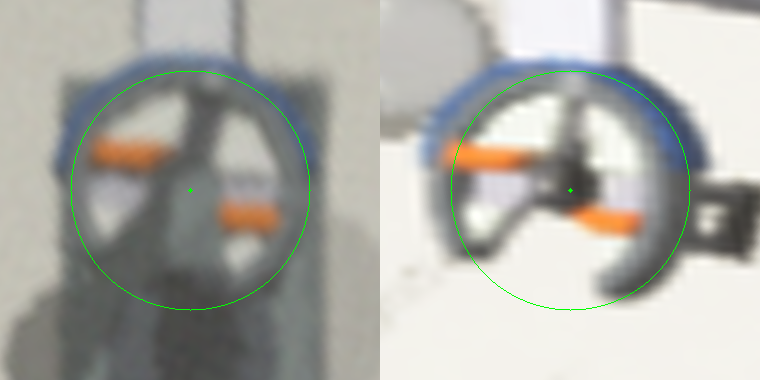

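```bash
cat > plan.py <<'E'
from h import *
def pose(phi): return np.array([[0,-np.sin(phi),np.cos(phi)],[0,np.cos(phi),np.sin(phi)],[-1,0,0]]).astype(float)
def plan(wps):
    "wps: list of (TCP x,y,z,phi,rows); prints rows"
    s=bot.get_state();p=np.array(s["ee_pos"]);Rm=R.from_rotvec(s["eef_rot"]);dp=[];dr=[]
    z=Rm.as_matrix()[:,2];phi=np.arctan2(z[1],z[0])
    print("t",round(s["t"],2),"p",p.round(4),"phi",round(phi,4),"x",Rm.as_matrix()[:,0].round(3),"F",np.round(s["ft_force"],1),"M",np.round(s["ft_torque"],2),"q",np.round(s["qpos"],2),"w",round(s["gripper_width"],3))
    for x,y,zz,f,n in wps:
        p0=p.copy();f0=phi
        for k in range(1,n+1):
            q=p0+(np.array([x,y,zz])-p0)*k/n;ff=f0+(f-f0)*k/n;Rn=R.from_matrix(pose(ff))
            dp.append((Rm.inv().apply(q-p)*100).round(2).tolist());dr.append((Rm.inv()*Rn).as_rotvec().round(3).tolist());p,Rm,phi=q,Rn,ff
    print(dp,dr,sep="\n")
E
python3 - <<'E'
from plan import *
plan([(.30,-.40,.42,-.4,6),(.38,-.18,.44,.5,6),(.42,.0,.44,1.2,5),(.46,.10,.44,1.6,3)])
f=bot.grab_frame("top")
print("petri",ray(f,468,259,.016),"beaker",ray(f,365,220,0))
E
```

```text
t 0.3 p [ 0.1301 -0.5344  0.4046] phi -1.332 x [-0.  0. -1.] F [0.1 1.1 0.3] M [ 0.03  0.01 -0.01] q [-1.42  0.35  1.65  0.    1.14 -0.08] w 1.001
[[-0.26, 3.28, -1.51], [-0.26, 3.47, -0.98], [-0.26, 3.58, -0.43], [-0.26, 3.61, 0.13], [-0.26, 3.54, 0.69], [-0.26, 3.4, 1.23], [-0.33, 3.9, -0.2], [-0.33, 3.88, 0.38], [-0.33, 3.78, 0.96], [-0.33, 3.6, 1.51], [-0.33, 3.33, 2.04], [-0.33, 2.99, 2.51], [0.0, 2.78, 2.43], [0.0, 2.41, 2.79], [0.0, 2.0, 3.1], [-0.0, 1.54, 3.35], [0.0, 1.06, 3.53], [0.0, -0.03, 3.59], [0.0, -0.51, 3.55], [0.0, -0.98, 3.45]]
[[-0.155, -0.0, -0.0], [-0.155, 0.0, 0.0], [-0.155, 0.0, 0.0], [-0.155, 0.0, 0.0], [-0.155, 0.0, 0.0], [-0.155, 0.0, 0.0], [-0.15, 0.0, 0.0], [-0.15, 0.0, 0.0], [-0.15, 0.0, 0.0], [-0.15, 0.0, 0.0], [-0.15, 0.0, 0.0], [-0.15, 0.0, 0.0], [-0.14, 0.0, 0.0], [-0.14, 0.0, 0.0], [-0.14, 0.0, 0.0], [-0.14, 0.0, 0.0], [-0.14, 0.0, 0.0], [-0.133, 0.0, 0.0], [-0.133, 0.0, 0.0], [-0.133, -0.0, -0.0]]
petri [ 0.4995398  -0.59075743  0.016     ] beaker [ 0.70965187 -0.31555412  0.        ]
```

>>> step_arm(
  delta_pos=[
    [-0.26,3.3,-1.5],
    [-0.26,3.5,-1.0],
    [-0.26,3.6,-0.4],
    [-0.26,3.6,0.1],
    [-0.26,3.5,0.7],
    [-0.26,3.4,1.2],
    [-0.33,3.9,-0.2],
    [-0.33,3.9,0.4],
    [-0.33,3.8,1.0],
    [-0.33,3.6,1.5],
    [-0.33,3.3,2.0],
    [-0.33,3.0,2.5],
    [0,2.8,2.4],
    [0,2.4,2.8],
    [0,2.0,3.1],
    [0,1.5,3.3],
    [0,1.1,3.5],
    [0,0,3.6],
    [0,-0.5,3.5],
    [0,-1.0,3.4],
  ],
  delta_rot=[
    [-0.155,0,0],
    [-0.155,0,0],
    [-0.155,0,0],
    [-0.155,0,0],
    [-0.155,0,0],
    [-0.155,0,0],
    [-0.15,0,0],
    [-0.15,0,0],
    [-0.15,0,0],
    [-0.15,0,0],
    [-0.15,0,0],
    [-0.15,0,0],
    [-0.14,0,0],
    [-0.14,0,0],
    [-0.14,0,0],
    [-0.14,0,0],
    [-0.14,0,0],
    [-0.133,0,0],
    [-0.133,0,0],
    [-0.133,0,0],
  ],
  hand=[1,1,1,1,1,1,1,1,1,1,1,1,1,1,1,1,1,1,1,1],
)

```text
t: 2.85
ee_pos: [0.4359, 0.1281, 0.4423]
eef_rot: [-1.3, 1.147, 1.293]
ft_force: [0.4, -0.7, 0.1]
gripper_width: 1.001
```

```bash
python3 - <<'E'
from plan import *
plan([(.4825,.1246,.42,1.80,6)])
E
```

```text
t 2.85 p [0.4359 0.1281 0.4423] phi 1.6909 x [ 0.005 -0.001 -1.   ] F [ 0.4 -0.7  0.1] M [ 0.04 -0.11 -0.01] q [ 0.18  0.13  1.84 -0.    1.17 -1.51] w 1.001
[[0.38, -0.76, -0.15], [0.37, -0.76, -0.16], [0.37, -0.76, -0.18], [0.37, -0.76, -0.19], [0.37, -0.75, -0.21], [0.37, -0.75, -0.22]]
[[-0.018, -0.002, 0.005], [-0.018, 0.0, 0.0], [-0.018, 0.0, 0.0], [-0.018, 0.0, 0.0], [-0.018, 0.0, 0.0], [-0.018, 0.0, 0.0]]
```

>>> step_arm(
  delta_pos=[
    [0,0,0],
    [0.38,-0.9,-0.15],
    [0.37,-0.9,-0.16],
    [0.37,-0.9,-0.18],
    [0.37,-0.76,-0.19],
    [0.37,-0.5,-0.21],
    [0.37,-0.4,-0.22],
    [0,0,0],
    [0,0,0],
  ],
  delta_rot=[
    [0,0,0],
    [-0.018,0,0.005],
    [-0.018,0,0],
    [-0.018,0,0],
    [-0.018,0,0],
    [-0.018,0,0],
    [-0.018,0,0],
    [0,0,0],
    [0,0,0],
  ],
  hand=[1,1,1,1,1,1,1,1,1],
)

```text
t: 3.98
ee_pos: [0.4841, 0.1227, 0.4179]
eef_rot: [-1.38, 1.092, 1.379]
ft_force: [-0.0, 0.1, 0.5]
gripper_width: 0.998
```

```bash
python3 - <<'E'
from plan import *
plan([(.4825,.1246,.33,1.80,4),(.4825,.1246,.30,1.80,4)])
f=bot.grab_frame("scene");c=f["color"];u,v=proj(f,[.4825,.1246,.14]).astype(int);print(u,v)
cv2.imwrite("pics/g1.png",cv2.resize(c[max(v-70,0):v+60,u-70:u+70],None,fx=4,fy=4,interpolation=cv2.INTER_CUBIC))
E
```

```text
t 3.98 p [0.4841 0.1227 0.4179] phi 1.8038 x [-0.001 -0.002 -1.   ] F [-0.   0.1  0.5] M [ 0.08 -0.16 -0.03] q [ 0.16  0.24  1.76 -0.    1.14 -1.65] w 0.998
[[2.2, 0.02, 0.06], [2.2, 0.03, 0.06], [2.2, 0.03, 0.06], [2.2, 0.03, 0.06], [0.75, 0.0, -0.0], [0.75, 0.0, -0.0], [0.75, 0.0, -0.0], [0.75, 0.0, -0.0]]
[[0.001, -0.002, -0.002], [0.001, 0.0, 0.0], [0.001, 0.0, 0.0], [0.001, 0.0, 0.0], [0.0, 0.0, 0.0], [0.0, 0.0, 0.0], [0.0, 0.0, 0.0], [0.0, 0.0, 0.0]]
250 243
```

>>> step_arm(
  delta_pos=[
    [2.2,0,0.1],
    [2.2,0,0.1],
    [2.2,0,0],
    [2.0,0,0],
    [0.8,0,0],
    [0.8,0,0],
    [0.7,0,0],
    [0.7,0,0],
    [0,0,0],
    [0,0,0],
  ],
  delta_rot=[
    [0,0,0],
    [0,0,0],
    [0,0,0],
    [0,0,0],
    [0,0,0],
    [0,0,0],
    [0,0,0],
    [0,0,0],
    [0,0,0],
    [0,0,0],
  ],
  hand=[1,1,1,1,1,1,1,1,1,1],
)

```text
t: 5.28
ee_pos: [0.4837, 0.1251, 0.3012]
eef_rot: [-1.383, 1.087, 1.375]
ft_force: [0.0, -0.5, 0.9]
gripper_width: 1.002
```

```bash
python3 - <<'E'
from plan import *
plan([(.4825,.1246,.30,1.80,2)])
f=bot.grab_frame("scene");c=f["color"];u,v=proj(f,[.4825,.1246,.14]).astype(int)
t=bot.grab_frame("top");c2=t["color"];a,b=proj(t,[.4825,.1246,.14]).astype(int)
r=lambda c,u,v:cv2.resize(c[v-45:v+45,u-45:u+45],None,fx=4.4,fy=4.4,interpolation=cv2.INTER_CUBIC)
cv2.imwrite("pics/g2.png",np.hstack([r(c,u,v),r(c2,a,b)]))
E
```

```text
t 5.28 p [0.4837 0.1251 0.3012] phi 1.8042 x [ 0.005 -0.001 -1.   ] F [ 0.  -0.5  0.9] M [ 0.08 -0.14 -0.02] q [ 0.16  0.4   1.88 -0.    0.86 -1.64] w 1.002
[[0.06, 0.06, -0.01], [0.06, 0.06, -0.01]]
[[0.002, -0.002, 0.004], [0.002, 0.0, 0.0]]
```

View pics/g2.png

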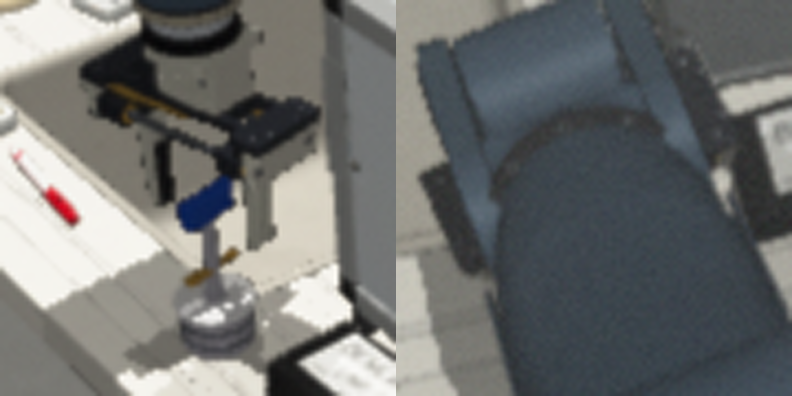

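The open fingers straddle the blue handle (left finger at (160,180), right at (258,215), handle at (205,205)). I'll close on it and lift.

>>> step_arm(
  delta_pos=[
    [0,0,0],
    [0,0,0],
    [0,0,0],
    [0,0,0],
    [0,0,0],
    [0,0,0],
    [0,0,0],
    [0,0,0],
    [0,0,0],
    [0,0,0],
    [-0.5,0,0],
    [-1,0,0],
    [-1.5,0,0],
    [-2,0,0],
    [-2,0,0],
    [-2,0,0],
    [-1,0,0],
    [0,0,0],
  ],
  delta_rot=[
    [0,0,0],
    [0,0,0],
    [0,0,0],
    [0,0,0],
    [0,0,0],
    [0,0,0],
    [0,0,0],
    [0,0,0],
    [0,0,0],
    [0,0,0],
    [0,0,0],
    [0,0,0],
    [0,0,0],
    [0,0,0],
    [0,0,0],
    [0,0,0],
    [0,0,0],
    [0,0,0],
  ],
  hand=[0,0,0,0,0,0,0,0,0,0,0,0,0,0,0,0,0,0],
  force=45,
)

```text
t: 7.62
ee_pos: [0.4827, 0.1251, 0.41]
eef_rot: [-1.384, 1.084, 1.372]
ft_force: [0.1, 0.2, -2.2]
gripper_width: 0.17
```

```bash
python3 - <<'E'
from plan import *
plan([(.41,.08,.40,1.4,4),(.39,-.05,.40,1.2,4),(.39,-.20,.40,.9,4),(.44,-.33,.40,.83,4)])
E
```

```text
t 7.62 p [0.4827 0.1251 0.41  ] phi 1.8042 x [ 0.009 -0.001 -1.   ] F [ 0.1  0.2 -2.2] M [ 0.1  -0.12  0.03] q [ 0.16  0.25  1.78 -0.    1.11 -1.64] w 0.17
[[0.24, 2.03, -0.68], [0.25, 1.95, -0.88], [0.25, 1.85, -1.07], [0.25, 1.73, -1.25], [0.0, -0.06, -3.29], [0.0, -0.22, -3.28], [-0.0, -0.39, -3.27], [0.0, -0.55, -3.24], [0.0, -1.36, -3.5], [0.0, -1.62, -3.38], [0.0, -1.87, -3.25], [0.0, -2.1, -3.1], [0.0, -3.0, -1.77], [0.0, -3.03, -1.72], [0.0, -3.06, -1.66], [0.0, -3.09, -1.61]]
[[0.101, -0.002, 0.008], [0.101, 0.0, 0.0], [0.101, -0.0, -0.0], [0.101, 0.0, 0.0], [0.05, 0.0, 0.0], [0.05, -0.0, -0.0], [0.05, 0.0, 0.0], [0.05, 0.0, 0.0], [0.075, 0.0, 0.0], [0.075, 0.0, 0.0], [0.075, 0.0, 0.0], [0.075, 0.0, 0.0], [0.017, 0.0, 0.0], [0.018, 0.0, 0.0], [0.018, 0.0, 0.0], [0.017, 0.0, 0.0]]
```

>>> step_arm(
  delta_pos=[
    [0.2,2.0,-0.7],
    [0.25,1.9,-0.9],
    [0.25,1.8,-1.1],
    [0.25,1.7,-1.2],
    [0,-0.1,-3.3],
    [0,-0.2,-3.3],
    [0,-0.4,-3.3],
    [0,-0.5,-3.2],
    [0,-1.4,-3.5],
    [0,-1.6,-3.4],
    [0,-1.9,-3.2],
    [0,-2.1,-3.1],
    [0,-3.0,-1.8],
    [0,-3.0,-1.7],
    [0,-2.5,-1.4],
    [0,-1.5,-0.8],
    [0,0,0],
    [0,0,0],
  ],
  delta_rot=[
    [0.101,0,0.008],
    [0.101,0,0],
    [0.101,0,0],
    [0.101,0,0],
    [0.05,0,0],
    [0.05,0,0],
    [0.05,0,0],
    [0.05,0,0],
    [0.075,0,0],
    [0.075,0,0],
    [0.075,0,0],
    [0.075,0,0],
    [0.018,0,0],
    [0.018,0,0],
    [0.018,0,0],
    [0.018,0,0],
    [0,0,0],
    [0,0,0],
  ],
  hand=[0,0,0,0,0,0,0,0,0,0,0,0,0,0,0,0,0,0],
)

```text
t: 9.88
ee_pos: [0.4186, -0.3208, 0.3902]
eef_rot: [-0.616, 1.491, 0.631]
ft_force: [0.8, 0.2, -1.7]
gripper_width: 0.166
```

```bash
python3 - <<'E'
from plan import *
plan([(.45,-.338,.3525,.831,5)])
f=bot.grab_frame("scene");cv2.imwrite("pics/s3.png",cv2.resize(f["color"][240:400,300:460],None,fx=3.7,fy=3.7,interpolation=cv2.INTER_CUBIC))
E
```

```text
t 9.88 p [ 0.4186 -0.3208  0.3902] phi 0.7962 x [-0.014  0.004 -1.   ] F [ 0.8  0.2 -1.7] M [-0.03 -0.11  0.01] q [-0.74  0.33  1.72 -0.01  1.1  -1.53] w 0.166
[[0.74, -0.7, 0.2], [0.75, -0.69, 0.19], [0.75, -0.69, 0.18], [0.75, -0.69, 0.18], [0.75, -0.7, 0.17]]
[[-0.007, -0.007, -0.013], [-0.007, 0.0, 0.0], [-0.007, 0.0, 0.0], [-0.007, 0.0, 0.0], [-0.007, 0.0, 0.0]]
```

View pics/s3.png

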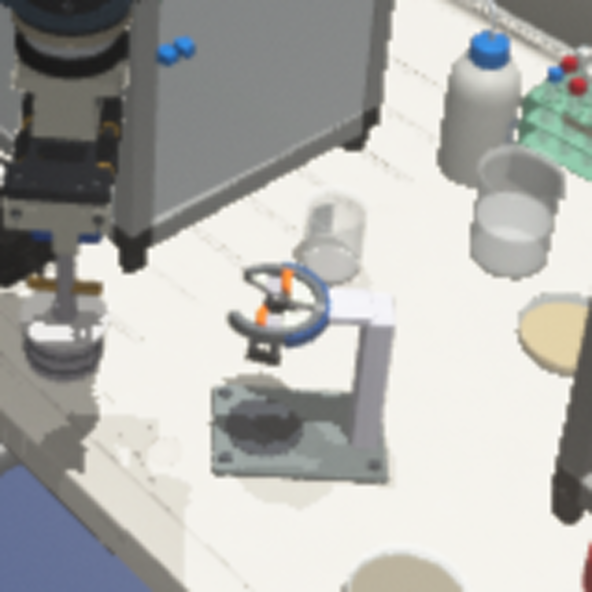

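>>> step_arm(
  delta_pos=[
    [0.8,-0.7,0.2],
    [0.8,-0.7,0.2],
    [0.8,-0.7,0.2],
    [0.8,-0.7,0.2],
    [0.7,-0.7,0.2],
    [0,0,0],
    [0,0,0],
  ],
  delta_rot=[
    [-0.007,-0.007,-0.013],
    [-0.007,0,0],
    [-0.007,0,0],
    [-0.007,0,0],
    [-0.007,0,0],
    [0,0,0],
    [0,0,0],
  ],
  hand=[0,0,0,0,0,0,0],
)

```text
t: 10.8
ee_pos: [0.4532, -0.3374, 0.3479]
eef_rot: [-0.652, 1.47, 0.653]
ft_force: [-0.1, 0.3, -1.4]
gripper_width: 0.168
```

```bash
python3 - <<'E'
from plan import *
plan([(.5378,-.418,.3525,.831,10)])
f=bot.grab_frame("scene");s=bot.get_state();p=np.array(s["ee_pos"])+R.from_rotvec(s["eef_rot"]).as_matrix()[:,0]*.167
u,v=proj(f,p-[0,0,.06]).astype(int);v0=v-40;u0=u-35
o=cv2.resize(f["color"][v0:v0+90,u0:u0+110],None,fx=6,fy=6,interpolation=cv2.INTER_CUBIC)
d=np.array([np.cos(-.74),np.sin(-.74),0])
for q in [p-[0,0,.133],p-[0,0,.060]+.028*d,p-[0,0,.060]-.028*d,p-[0,0,.089],p-[0,0,.06]]:
    U=(proj(f,q)-[u0,v0]+.5)*6;cv2.circle(o,tuple(U.astype(int)),2,(0,0,255),-1)
S=np.array([.5378,-.418,0]);e=np.array([-d[1],d[0],0])
for a in np.arange(0,6.3,.2):
    for z in(.143,): cv2.circle(o,tuple(((proj(f,S+[0,0,z]+.038*(np.cos(a)*d+np.sin(a)*e))-[u0,v0]+.5)*6).astype(int)),1,(0,255,0),-1)
cv2.imwrite("pics/s4.png",o)
E
```

```text
t 10.8 p [ 0.4532 -0.3374  0.3479] phi 0.8355 x [ 0.     0.001 -1.   ] F [-0.1  0.3 -1.4] M [-0.02 -0.1  -0.  ] q [-0.72  0.44  1.67  0.    1.03 -1.56] w 0.168
[[-0.05, -1.17, -0.03], [-0.05, -1.17, -0.03], [-0.05, -1.17, -0.03], [-0.05, -1.17, -0.03], [-0.05, -1.17, -0.03], [-0.05, -1.17, -0.03], [-0.05, -1.17, -0.03], [-0.05, -1.17, -0.03], [-0.05, -1.17, -0.03], [-0.05, -1.17, -0.03]]
[[0.0, 0.001, -0.0], [0.0, 0.0, 0.0], [0.0, 0.0, 0.0], [0.0, 0.0, 0.0], [0.0, 0.0, 0.0], [0.0, 0.0, 0.0], [0.0, 0.0, 0.0], [0.0, 0.0, 0.0], [0.0, 0.0, 0.0], [0.0, 0.0, 0.0]]
```

View pics/s4.png

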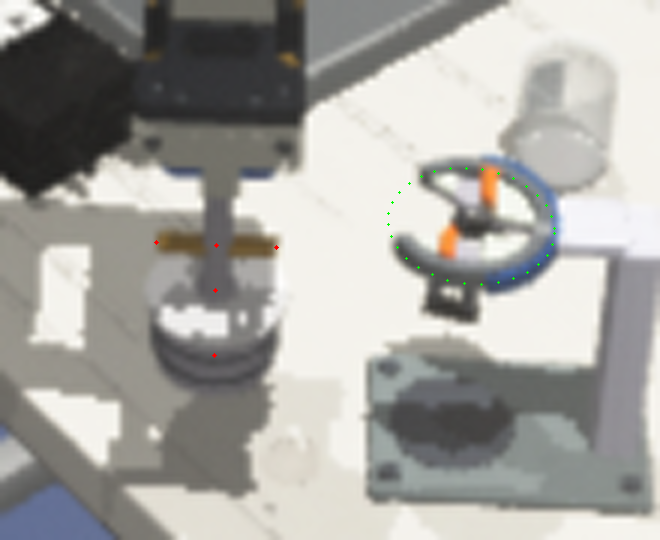

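The cup matches the predicted points to within 1 mm: pin ends at (158,242) and (280,243). The collar ring matches the green circle. I'll work out the collar angle from its features: mouth tips (425,175) and (400,243), slot end (543,228), stops (489,185) and (448,241).

```bash
python3 - <<'E'
from plan import *
f=bot.grab_frame("scene");p=np.array([.4532,-.3374,.1809]);u,v=proj(f,p-[0,0,.06]).astype(int);v0=v-40;u0=u-35
S=np.array([.5378,-.418,0]);c,s=np.cos(.74),np.sin(.74)
def loc(X,Y,z): w=ray(f,u0+X/6-.5,v0+Y/6-.5,z)-S; return np.array([c*w[0]-s*w[1],s*w[0]+c*w[1]])*1e3
for n,X,Y,z in[("m1",425,175,.147),("m2",400,243,.147),("slot end",543,228,.143),("slot mid",515,225,.143),("st1a",489,168,.147),("st1b",488,205,.147),("st2a",454,226,.147),("st2b",445,256,.147),("hole",475,222,.143)]:
    l=loc(X,Y,z);print(n,l.round(1),"ang",np.arctan2(l[1],l[0]).round(3))
# forward predictions: image angle of slot for collar angles
for a in(-.4,-.3,-.2,-.1,0):
    def W(r,th,z): return S+[r*(c*np.cos(th)+s*np.sin(th)),r*(-s*np.cos(th)+c*np.sin(th)),z]
    print(a,[((proj(f,W(r,a+t,z))-[u0,v0]+.5)*6).astype(int).tolist() for r,t,z in[(.015,0,.143),(.031,0,.143),(.035,0,.147),(.035,np.pi-.68,.147),(.035,np.pi+.68,.147),(.022,-1.4,.147),(.022,-1.4+np.pi,.147)]])
E
```

```text
m1 [-20.8  27.8] ang 2.213
m2 [-33.1 -17.9] ang -2.646
slot end [32.8 -0.1] ang -0.003
slot mid [20.   1.1] ang 0.055
st1a [ 9.2 34.4] ang 1.31
st1b [7.7 9.4] ang 0.88
st2a [-8.3 -5.4] ang -2.565
st2b [-12.9 -25. ] ang -2.048
hole [1.8 2. ] ang 0.844
-0.4 [[502, 235], [535, 246], [544, 242], [434, 170], [398, 230], [462, 251], [481, 186]]
-0.3 [[503, 232], [537, 241], [546, 237], [427, 173], [401, 235], [467, 251], [476, 185]]
-0.2 [[503, 230], [538, 237], [547, 232], [421, 176], [404, 240], [472, 252], [471, 185]]
-0.1 [[504, 228], [539, 232], [548, 226], [416, 179], [408, 245], [476, 252], [466, 185]]
0 [[504, 226], [539, 227], [548, 221], [411, 183], [413, 250], [481, 252], [462, 185]]
```

>>> step_arm(
  delta_pos=[
    [-0.1,-1.2,0],
    [-0.1,-1.2,-0.05],
    [-0.1,-1.2,-0.05],
    [-0.1,-1.2,-0.05],
    [-0.1,-1.2,0],
    [0,-1.0,0],
    [0,0,0],
    [0,0,0],
  ],
  delta_rot=[
    [0,0,0],
    [0,0,0],
    [0,0,0],
    [0,0,0],
    [0,0,0],
    [0,0,0],
    [0,0,0],
    [0,0,0],
  ],
  hand=[0,0,0,0,0,0,0,0],
)

```text
t: 11.9
ee_pos: [0.508, -0.3897, 0.3539]
eef_rot: [-0.653, 1.469, 0.651]
ft_force: [-0.4, -0.1, -1.9]
gripper_width: 0.17
```

```bash
python3 - <<'E'
from plan import *
plan([(.5378,-.418,.3532,.831,6)])
E
```

```text
t 11.9 p [ 0.508  -0.3897  0.3539] phi 0.835 x [ 0.002 -0.001 -1.   ] F [-0.4 -0.1 -1.9] M [-0.01 -0.14 -0.03] q [-0.73  0.56  1.45  0.    1.12 -1.56] w 0.17
[[0.01, -0.69, -0.02], [0.01, -0.69, -0.02], [0.01, -0.69, -0.02], [0.01, -0.69, -0.02], [0.01, -0.69, -0.01], [0.01, -0.69, -0.01]]
[[0.001, 0.001, 0.002], [0.001, 0.0, 0.0], [0.001, 0.0, 0.0], [0.001, 0.0, 0.0], [0.001, 0.0, 0.0], [0.001, 0.0, 0.0]]
```

>>> step_arm(
  delta_pos=[
    [0,-0.7,0],
    [0,-0.7,-0.05],
    [0,-0.7,0],
    [0,-0.7,-0.05],
    [0,-0.7,0],
    [0,-0.6,0],
    [0,0,0],
    [0,0,0],
  ],
  delta_rot=[
    [0,0,0],
    [0,0,0],
    [0,0,0],
    [0,0,0],
    [0,0,0],
    [0,0,0],
    [0,0,0],
    [0,0,0],
  ],
  hand=[0,0,0,0,0,0,0,0],
)

```text
t: 12.9
ee_pos: [0.5397, -0.4198, 0.3539]
eef_rot: [-0.653, 1.469, 0.651]
ft_force: [-0.1, -0.3, -1.9]
gripper_width: 0.169
```

```bash
python3 - <<'E'
from plan import *
plan([(.5378,-.418,.3532,.611,4)])
E
```

```text
t 12.9 p [ 0.5397 -0.4198  0.3539] phi 0.8351 x [ 0.001 -0.    -1.   ] F [-0.1 -0.3 -1.9] M [-0.06 -0.14 -0.01] q [-0.73  0.64  1.32  0.    1.18 -1.56] w 0.169
[[0.02, 0.06, 0.0], [0.02, 0.06, -0.0], [0.02, 0.06, -0.01], [0.02, 0.06, -0.01]]
[[0.056, 0.001, 0.001], [0.056, 0.0, 0.0], [0.056, 0.0, 0.0], [0.056, 0.0, 0.0]]
```

>>> step_arm(
  delta_pos=[
    [0,0.1,0],
    [0,0.1,0],
    [0,0.05,0],
    [0,0,0],
    [-0.3,0,0],
    [-0.3,0,0],
    [0,0,0],
  ],
  delta_rot=[
    [0.056,0,0],
    [0.056,0,0],
    [0.056,0,0],
    [0.056,0,0],
    [0,0,0],
    [0,0,0],
    [0,0,0],
  ],
  hand=[0,0,0,0,0,0,0],
)

```text
t: 13.78
ee_pos: [0.5373, -0.4172, 0.3609]
eef_rot: [-0.476, 1.517, 0.475]
ft_force: [-0.8, 0.8, -1.5]
gripper_width: 0.17
```

```bash
python3 - <<'E'
from plan import *
plan([(.5378,-.418,.3632,.611,4)])
E
```

```text
t 13.78 p [ 0.5373 -0.4172  0.3609] phi 0.6069 x [ 0.001 -0.    -1.   ] F [-0.8  0.8 -1.5] M [-0.02 -0.08  0.01] q [-0.73  0.63  1.32  0.    1.19 -1.34] w 0.17
[[-0.06, -0.02, 0.0], [-0.06, -0.02, 0.0], [-0.06, -0.02, 0.0], [-0.06, -0.02, 0.0]]
[[-0.001, 0.001, 0.001], [-0.001, 0.0, 0.0], [-0.001, 0.0, 0.0], [-0.001, 0.0, 0.0]]
```

>>> step_arm(
  delta_pos=[
    [-0.1,0,0],
    [-0.1,0,0],
    [-0.1,0,0],
    [0,0,0],
  ],
  delta_rot=[
    [0,0,0],
    [0,0,0],
    [0,0,0],
    [0,0,0],
  ],
  hand=[0,0,0,0],
)

```text
t: 14.28
ee_pos: [0.5372, -0.4172, 0.364]
eef_rot: [-0.476, 1.517, 0.475]
ft_force: [-0.2, 0.2, -1.8]
gripper_width: 0.17
```

It has gone past 59 mm with no contact, so the pin is in the slot. I'll keep raising it.

>>> step_arm(
  delta_pos=[
    [-0.15,0,0],
    [-0.15,0,0],
    [-0.15,0,0],
    [-0.15,0,0],
    [0,0,0],
  ],
  delta_rot=[
    [0,0,0],
    [0,0,0],
    [0,0,0],
    [0,0,0],
    [0,0,0],
  ],
  hand=[0,0,0,0,0],
)

```text
t: 14.9
ee_pos: [0.5373, -0.4171, 0.369]
eef_rot: [-0.475, 1.517, 0.476]
ft_force: [1.7, -1.1, -6.6]
gripper_width: 0.17
```

```bash
python3 - <<'E'
from plan import *
plan([(.5373,-.4172,.3755,.607,5)])
E
```

```text
t 14.9 p [ 0.5373 -0.4171  0.369 ] phi 0.6077 x [ 0.     0.001 -1.   ] F [ 1.7 -1.1 -6.6] M [-0.35 -0.45 -0.06] q [-0.73  0.62  1.31  0.    1.21 -1.34] w 0.17
[[-0.13, -0.0, -0.0], [-0.13, -0.0, -0.0], [-0.13, -0.0, -0.0], [-0.13, -0.0, -0.0], [-0.13, -0.0, -0.0]]
[[0.0, 0.001, -0.0], [0.0, 0.0, 0.0], [0.0, 0.0, 0.0], [0.0, 0.0, 0.0], [0.0, 0.0, 0.0]]
```

>>> step_arm(
  delta_pos=[
    [-0.15,0,0],
    [-0.15,0,0],
    [-0.15,0,0],
    [-0.15,0,0],
    [-0.1,0,0],
    [0,0,0],
  ],
  delta_rot=[
    [0,0,0],
    [0,0,0],
    [0,0,0],
    [0,0,0],
    [0,0,0],
    [0,0,0],
  ],
  hand=[0,0,0,0,0,0],
)

```text
t: 15.65
ee_pos: [0.5373, -0.4172, 0.3748]
eef_rot: [-0.475, 1.518, 0.477]
ft_force: [3.5, -1.6, -11.3]
gripper_width: 0.171
```

```bash
python3 - <<'E'
from plan import *
plan([(.5373,-.4172,.3755,.607,2)])
E
```

```text
t 15.65 p [ 0.5373 -0.4172  0.3748] phi 0.6077 x [-0.001  0.001 -1.   ] F [  3.5  -1.6 -11.3] M [-0.63 -0.8  -0.02] q [-0.73  0.62  1.31  0.    1.22 -1.34] w 0.171
[[-0.03, -0.0, -0.0], [-0.03, -0.0, -0.0]]
[[0.0, 0.0, -0.002], [0.0, 0.0, 0.0]]
```

>>> step_arm(
  delta_pos=[
    [-0.03,-0.08,0.05],
    [-0.02,0,0],
    [0,0,0],
  ],
  delta_rot=[
    [0,0,0],
    [0,0,0],
    [0,0,0],
  ],
  hand=[0,0,0],
)

```text
t: 16.02
ee_pos: [0.5379, -0.4175, 0.3747]
eef_rot: [-0.473, 1.52, 0.479]
ft_force: [1.7, -1.5, -10.8]
gripper_width: 0.168
```

```bash
python3 - <<'E'
from plan import *
s=bot.get_state();p=s["ee_pos"]
plan([(p[0],p[1],.3752,.607,1)])
E
```

```text
t 16.02 p [ 0.5379 -0.4175  0.3747] phi 0.6077 x [-0.003  0.003 -1.   ] F [  1.7  -1.5 -10.8] M [-0.5  -0.57 -0.06] q [-0.73  0.62  1.3   0.    1.22 -1.34] w 0.168
[[-0.05, 0.0, -0.0]]
[[0.001, -0.001, -0.004]]
```

>>> step_arm(
  delta_pos=[
    [-0.07,0,0],
    [-0.02,0,0],
    [-0.01,0,0],
    [-0.01,0,0],
    [-0.01,0,0],
    [0,0,0],
  ],
  delta_rot=[
    [0,0,0],
    [0.05,0,-0.003],
    [0.06,0,0],
    [0.06,0,0],
    [0.06,0,0],
    [0,0,0],
  ],
  hand=[0,0,0,0,0,0],
)

```text
t: 16.77
ee_pos: [0.5373, -0.417, 0.3751]
eef_rot: [-0.289, 1.555, 0.295]
ft_force: [1.0, -1.3, -11.0]
gripper_width: 0.17
```

```bash
python3 - <<'E'
from plan import *
s=bot.get_state();p=s["ee_pos"]
plan([(.5379,-.4175,.3757,.38,1)])
E
```

```text
t 16.77 p [ 0.5373 -0.417   0.3751] phi 0.3724 x [-0.005  0.003 -1.   ] F [  1.   -1.3 -11. ] M [-0.49 -0.38 -0.01] q [-0.73  0.62  1.31 -0.    1.22 -1.1 ] w 0.17
[[-0.06, -0.07, 0.04]]
[[-0.008, -0.004, -0.004]]
```

>>> step_arm(
  delta_pos=[
    [-0.06,-0.04,0.03],
    [-0.02,-0.01,0],
    [-0.01,0,0],
    [-0.01,0,0],
    [-0.01,0,0],
    [-0.01,0,0],
    [-0.01,0,0],
    [-0.01,0,0],
    [0,0,0],
  ],
  delta_rot=[
    [0.07,-0.003,-0.003],
    [0.075,0,0],
    [0.075,0,0],
    [0.075,0,0],
    [0.075,0,0],
    [0.075,0,0],
    [0.075,0,0],
    [0.07,0,0],
    [0,0,0],
  ],
  hand=[0,0,0,0,0,0,0,0,0],
)

```text
t: 17.9
ee_pos: [0.5366, -0.4165, 0.375]
eef_rot: [0.177, 1.573, -0.169]
ft_force: [1.4, -0.6, -10.3]
gripper_width: 0.167
```

```bash
python3 - <<'E'
from plan import *
s=bot.get_state();p=s["ee_pos"]
plan([(.5379,-.4175,.3757,-.22,1)])
E
```

```text
t 17.9 p [ 0.5366 -0.4165  0.375 ] phi -0.2201 x [-0.009  0.006 -1.   ] F [  1.4  -0.6 -10.3] M [-0.45 -0.32 -0.04] q [-0.73  0.62  1.31 -0.    1.23 -0.51] w 0.167
[[-0.07, -0.07, 0.15]]
[[-0.0, -0.01, -0.004]]
```

>>> step_arm(
  delta_pos=[
    [-0.07,-0.07,0.15],
    [-0.02,0,0.05],
    [-0.01,0,0.02],
    [-0.01,0,0.02],
    [0,0,0],
  ],
  delta_rot=[
    [0.05,-0.01,-0.004],
    [0.06,-0.002,0],
    [0.06,-0.002,0],
    [0.06,0,0],
    [0,0,0],
  ],
  hand=[0,0,0,0,0],
)

```text
t: 18.52
ee_pos: [0.5376, -0.417, 0.3746]
eef_rot: [0.35, 1.548, -0.345]
ft_force: [0.9, -0.6, -11.2]
gripper_width: 0.17
```

```bash
python3 - <<'E'
from plan import *
s=bot.get_state();p=s["ee_pos"]
plan([(.5379,-.4175,.3757,-.45,1)])
E
```

```text
t 18.52 p [ 0.5376 -0.417   0.3746] phi -0.4426 x [-0.004  0.004 -1.   ] F [  0.9  -0.6 -11.2] M [-0.4  -0.16  0.02] q [-0.73  0.62  1.31  0.    1.22 -0.29] w 0.17
[[-0.11, -0.03, 0.05]]
[[0.007, -0.006, -0.002]]
```

>>> step_arm(
  delta_pos=[
    [-0.07,-0.03,0.05],
    [-0.02,0,0.02],
    [-0.02,0,0.02],
    [-0.01,0,0.02],
    [-0.01,0,0],
    [0,0,0],
  ],
  delta_rot=[
    [0.05,-0.006,-0.002],
    [0.05,-0.002,0],
    [0.05,-0.002,0],
    [0.05,-0.002,0],
    [0.05,0,0],
    [0,0,0],
  ],
  hand=[0,0,0,0,0,0],
)

```text
t: 19.27
ee_pos: [0.5376, -0.4169, 0.3746]
eef_rot: [0.534, 1.506, -0.532]
ft_force: [0.4, 0.3, -10.8]
gripper_width: 0.166
```

```bash
python3 - <<'E'
from plan import *
plan([(.5379,-.4175,.3757,-.70,1)])
E
```

```text
t 19.27 p [ 0.5376 -0.4169  0.3746] phi -0.6806 x [-0.001  0.002 -1.   ] F [  0.4   0.3 -10.8] M [-0.24 -0.   -0.01] q [-0.73  0.62  1.31  0.    1.22 -0.05] w 0.166
[[-0.11, -0.03, 0.07]]
[[0.019, -0.002, -0.001]]
```

>>> step_arm(
  delta_pos=[
    [-0.05,0,0.03],
    [-0.02,0,0],
    [-0.01,0,0],
    [-0.01,0,0],
  ],
  delta_rot=[
    [0.03,0,0],
    [0.03,0,0],
    [0.02,0,0],
    [0.02,0,0],
  ],
  hand=[0,0,0,0],
)

```text
t: 19.77
ee_pos: [0.5376, -0.4165, 0.3748]
eef_rot: [0.614, 1.488, -0.61]
ft_force: [-2.0, 3.0, -11.8]
gripper_width: 0.165
```

```bash
python3 - <<'E'
from plan import *
plan([(.5379,-.4175,.3757,-.80,1)])
E
```

```text
t 19.77 p [ 0.5376 -0.4165  0.3748] phi -0.7824 x [-0.004  0.004 -1.   ] F [ -2.    3.  -11.8] M [0.34 0.34 0.16] q [-0.73  0.62  1.31  0.    1.22  0.05] w 0.165
[[-0.09, -0.05, 0.09]]
[[0.018, -0.006, -0.001]]
```

>>> step_arm(
  delta_pos=[
    [-0.02,0,-0.06],
    [-0.01,0,0],
    [-0.01,0,0],
  ],
  delta_rot=[
    [0.02,0,0],
    [0.025,0,0],
    [0.025,0,0],
  ],
  hand=[0,0,0],
)

```text
t: 20.15
ee_pos: [0.5372, -0.4159, 0.3751]
eef_rot: [0.672, 1.471, -0.667]
ft_force: [0.1, 1.8, -13.3]
gripper_width: 0.169
```

```bash
python3 - <<'E'
from plan import *
plan([(.5379,-.4175,.3757,-.85,1)])
E
```

```text
t 20.15 p [ 0.5372 -0.4159  0.3751] phi -0.8563 x [-0.004  0.005 -1.   ] F [  0.1   1.8 -13.3] M [0.21 0.09 0.75] q [-0.73  0.62  1.31  0.    1.22  0.13] w 0.169
[[-0.06, -0.05, 0.17]]
[[-0.006, -0.006, -0.0]]
```

>>> step_arm(
  delta_pos=[
    [0.1,0,0],
    [0.1,0,0],
    [0.1,0,0],
    [0.1,0,0],
    [0.05,0,0],
    [0,0,0],
  ],
  delta_rot=[
    [0,0,0],
    [0,0,0],
    [0,0,0],
    [0,0,0],
    [0,0,0],
    [0,0,0],
  ],
  hand=[0,0,0,0,0,0],
)

```text
t: 20.9
ee_pos: [0.537, -0.4155, 0.3751]
eef_rot: [0.668, 1.469, -0.666]
ft_force: [-2.1, 2.3, -10.3]
gripper_width: 0.166
```

```bash
python3 - <<'E'
from plan import *
plan([(.5379,-.4175,.3707,-.85,1)])
E
```

```text
t 20.9 p [ 0.537  -0.4155  0.3751] phi -0.8534 x [-0.002  0.003 -1.   ] F [ -2.1   2.3 -10.3] M [0.48 0.39 0.68] q [-0.73  0.62  1.31  0.    1.22  0.13] w 0.166
[[0.43, -0.06, 0.21]]
[[-0.003, -0.004, 0.0]]
```

>>> step_arm(
  delta_pos=[
    [0.2,0,0],
    [0.2,0,0],
  ],
  delta_rot=[
    [0,0,0],
    [0,0,0],
  ],
  hand=[0,0],
)

```text
t: 21.15
ee_pos: [0.537, -0.4154, 0.3744]
eef_rot: [0.667, 1.468, -0.666]
ft_force: [-7.1, 6.1, 7.4]
gripper_width: 0.17
```

```bash
python3 - <<'E'
from plan import *
plan([(.5379,-.4175,.3707,-.85,1)])
E
```

```text
t 21.15 p [ 0.537  -0.4154  0.3744] phi -0.853 x [-0.001  0.001 -1.   ] F [-7.1  6.1  7.4] M [1.6  1.62 0.71] q [-0.73  0.62  1.31  0.    1.22  0.13] w 0.17
[[0.37, -0.07, 0.22]]
[[-0.003, -0.002, -0.0]]
```

Fz went to +7 with the TCP at about 73 mm and Mz at 0.7. The pin is probably held by friction against the stops, so I'll ease off the torque and the downward push.

>>> step_arm(
  delta_pos=[
    [-0.1,0,-0.03],
    [0,0,0],
    [0,0,0],
  ],
  delta_rot=[
    [-0.03,0,0],
    [-0.03,0,0],
    [0,0,0],
  ],
  hand=[0,0,0],
)

```text
t: 21.52
ee_pos: [0.5367, -0.4155, 0.3745]
eef_rot: [0.62, 1.482, -0.618]
ft_force: [-1.2, 1.3, -10.1]
gripper_width: 0.173
```

```bash
python3 - <<'E'
from plan import *
plan([(.5379,-.4175,.3707,-.85,1)])
E
```

```text
t 21.52 p [ 0.5367 -0.4155  0.3745] phi -0.7919 x [-0.001  0.001 -1.   ] F [ -1.2   1.3 -10.1] M [ 0.27  0.32 -0.06] q [-0.73  0.61  1.31  0.    1.22  0.06] w 0.173
[[0.38, -0.06, 0.23]]
[[0.058, -0.002, -0.0]]
```

>>> step_arm(
  delta_pos=[
    [0.1,0,0],
    [0.1,0,0],
    [0.1,0,0],
  ],
  delta_rot=[
    [0.015,0,0],
    [0,0,0],
    [0,0,0],
  ],
  hand=[0,0,0],
)

```text
t: 21.9
ee_pos: [0.5367, -0.4155, 0.3718]
eef_rot: [0.633, 1.478, -0.631]
ft_force: [-1.6, 2.6, -6.6]
gripper_width: 0.17
```

```bash
python3 - <<'E'
from plan import *
plan([(.5379,-.4175,.3707,-.85,1)])
E
```

```text
t 21.9 p [ 0.5367 -0.4155  0.3718] phi -0.8087 x [-0.001  0.001 -1.   ] F [-1.6  2.6 -6.6] M [0.49 0.65 0.11] q [-0.73  0.62  1.31  0.    1.21  0.08] w 0.17
[[0.11, -0.05, 0.23]]
[[0.041, -0.002, -0.0]]
```

>>> step_arm(
  delta_pos=[
    [0.1,0,-0.02],
    [0.05,0,0],
    [0,0,0],
  ],
  delta_rot=[
    [0,0,0],
    [0,0,0],
    [0,0,0],
  ],
  hand=[0,0,0],
)

```text
t: 22.28
ee_pos: [0.5366, -0.4153, 0.3714]
eef_rot: [0.632, 1.477, -0.632]
ft_force: [-1.8, 2.7, -6.0]
gripper_width: 0.169
```

```bash
python3 - <<'E'
from plan import *
plan([(.5379,-.4175,.3707,-.85,1)])
f=bot.grab_frame("scene")
u,v=proj(f,[.5378,-.418,.12]).astype(int)
cv2.imwrite("pics/s5.png",cv2.resize(f["color"][v-50:v+45,u-50:u+50],None,fx=6,fy=6,interpolation=cv2.INTER_CUBIC))
E
```

```text
t 22.27 p [ 0.5366 -0.4153  0.3714] phi -0.8086 x [-0.     0.001 -1.   ] F [-1.8  2.7 -6. ] M [0.47 0.66 0.08] q [-0.73  0.62  1.32  0.    1.21  0.08] w 0.169
[[0.07, -0.06, 0.25]]
[[0.041, -0.0, -0.0]]
```

View pics/s5.png

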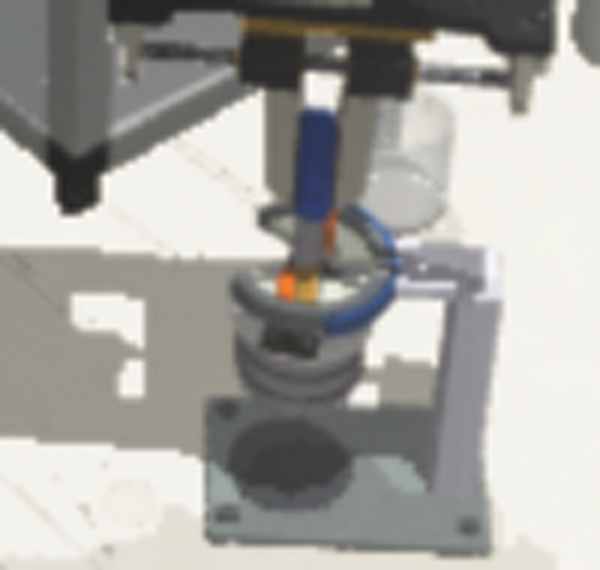

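>>> step_arm(
  delta_pos=[
    [0.1,0,0],
    [0.1,0,0],
    [0,0,0],
  ],
  delta_rot=[
    [0,0,0],
    [0,0,0],
    [0,0,0],
  ],
  hand=[0,0,0],
)

```text
t: 22.7
ee_pos: [0.5365, -0.4152, 0.3714]
eef_rot: [0.632, 1.476, -0.632]
ft_force: [-3.5, 2.9, -8.9]
gripper_width: 0.169
```

```bash
python3 - <<'E'
from plan import *
plan([(.5379,-.4175,.3707,-.85,1)])
E
```

```text
t 22.7 p [ 0.5365 -0.4152  0.3714] phi -0.8086 x [ 0. -0. -1.] F [-3.5  2.9 -8.9] M [0.56 0.71 0.1 ] q [-0.73  0.62  1.32  0.    1.21  0.08] w 0.169
[[0.07, -0.05, 0.26]]
[[0.041, 0.0, -0.0]]
```

>>> step_arm(
  delta_pos=[
    [0,0,-0.03],
    [0,0,0],
    [0,0,0],
    [0,0,0],
    [0,0,0],
  ],
  delta_rot=[
    [0,0,0],
    [0,0,0],
    [0,0,0],
    [0,0,0],
    [0,0,0],
  ],
  hand=[0.25,0.3,0.5,0.6,0.6],
)

```text
t: 23.32
ee_pos: [0.5372, -0.416, 0.3745]
eef_rot: [0.629, 1.467, -0.634]
ft_force: [-0.7, -0.3, 0.5]
gripper_width: 0.571
```

```bash
python3 - <<'E'
from plan import *
plan([(.5379,-.4175,.3707,-.85,1)])
E
```

```text
t 23.32 p [ 0.5372 -0.416   0.3745] phi -0.8092 x [ 0.008 -0.007 -1.   ] F [-0.7 -0.3  0.5] M [-0.05 -0.04  0.01] q [-0.73  0.61  1.31  0.    1.2   0.08] w 0.571
[[0.38, -0.05, 0.15]]
[[0.041, 0.01, -0.002]]
```

>>> step_arm(
  delta_pos=[
    [0,0,0],
    [-0.5,0,0],
    [-1.5,0,0],
    [-3,0,0],
    [-3,0,0],
    [-3,0,0],
    [-2,0,0],
    [0,0,0],
  ],
  delta_rot=[
    [0,0,0],
    [0,0,0],
    [0,0,0],
    [0,0,0],
    [0,0,0],
    [0,0,0],
    [0,0,0],
    [0,0,0],
  ],
  hand=[0.9,0.9,0.9,0.9,0.9,0.9,0.9,0.9],
)

```text
t: 24.32
ee_pos: [0.5355, -0.4146, 0.5148]
eef_rot: [0.628, 1.462, -0.634]
ft_force: [-0.9, -0.1, -0.7]
gripper_width: 0.901
```

```bash
python3 - <<'E'
from plan import *
plan([(.5379,-.4175,.3707,-.85,1)])
f=bot.grab_frame("scene")
u,v=proj(f,[.5378,-.418,.12]).astype(int);u0,v0=u-50,v-60
o=cv2.resize(f["color"][v0:v0+95,u0:u0+100],None,fx=6,fy=6,interpolation=cv2.INTER_CUBIC)
S=np.array([.5378,-.418,0]);ps=-.7924-np.pi/2;d=np.array([np.cos(ps),np.sin(ps),0])
for z,c in((.070,(0,0,255)),(.073,(0,255,0))):
    for q in[(0,.044),(0,.146),(.026,.146),(-.026,.146),(.028,.073),(-.028,.073),(0,0)]:
        cv2.circle(o,tuple(((proj(f,S+q[0]*d+[0,0,q[1]+z])-[u0,v0]+.5)*6).astype(int)),2,c,-1)
cv2.imwrite("pics/s6.png",o)
E
```

```text
t 24.32 p [ 0.5355 -0.4146  0.5148] phi -0.8092 x [ 0.012 -0.01  -1.   ] F [-0.9 -0.1 -0.7] M [-0.06 -0.09  0.01] q [-0.73  0.52  1.13  0.    1.47  0.08] w 0.901
[[14.42, -0.05, 0.15]]
[[0.041, 0.015, -0.002]]
```

View pics/s6.png

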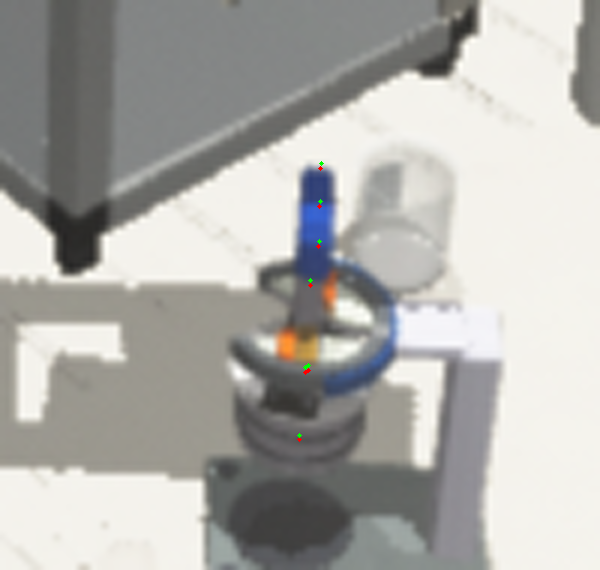

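The cup hangs upright, with its pin (brass at (308,350)) beside the orange stop at (287,347). The handle end lies at (318,167), nearest the 70 mm marker. A quick numeric height check and a look at the bystanders, then I'll hand in.

```bash
python3 - <<'E'
from h import *
f=bot.grab_frame("scene");u,v=proj(f,[.5378,-.418,.12]).astype(int);u0,v0=u-50,v-60
o=cv2.resize(f["color"][v0:v0+95,u0:u0+100],None,fx=6,fy=6,interpolation=cv2.INTER_LINEAR).astype(int)
m=((o[...,0]-o[...,2]>50)[:260,285:350]);ys,xs=np.nonzero(m);print("blue top row",ys.min(),"cols",xs.min()+285,xs.max()+285)
ps=-.7924-np.pi/2;d=np.array([np.cos(ps),np.sin(ps),0]);e=np.array([-d[1],d[0],0])
for z in(.070,.073):
    P=lambda q:(proj(f,q)-[u0,v0]+.5)*6
    h=np.array([P(np.array([.5372,-.4175,z+.146])+a*.026*d+b*.008*e) for a in(1,-1) for b in(1,-1)])
    c=np.array([P(np.array([.5372,-.4175,z])+.03*np.array([np.cos(t),np.sin(t),0])) for t in np.arange(0,6.3,.1)])
    print(z,"handle top",h[:,1].min().round(1),"cols",h[:,0].min().round(1),h[:,0].max().round(1),"cup bottom row",c[:,1].max().round(1),"cols",c[:,0].min().round(),c[:,0].max().round())
g=cv2.cvtColor(f["color"],cv2.COLOR_BGR2GRAY)
col=o[400:500,292:308].mean((1,2));print("bottom col profile rows 430..490",col[30:90:4].round())
a=cv2.imread("pics/top0.png");b=bot.grab_frame("top")["color"]
for n,(x,y) in dict(beaker=(365,214),petri=(468,259),pen=(155,340)).items(): print(n,np.abs(a[y-12:y+12,x-22:x+22].astype(int)-b[y-12:y+12,x-22:x+22]).mean().round(1))
E
```

```text
blue top row 173 cols 299 333
0.07 handle top 167.3 cols 298.6 336.6 cup bottom row 487.1 cols 234.0 362.0
0.073 handle top 162.3 cols 299.0 337.1 cup bottom row 482.6 cols 235.0 362.0
bottom col profile rows 430..490 [104.  95.  89.  89.  99. 102. 101.  92.  94.  98. 102.  97.  89.  79.
  75.]
beaker 7.5
petri 8.3
pen 10.3
```

```bash
python3 -c "
from rig import bot
print(bot.close_job())"
```

```text
the job is handed in; nothing more can be done
None
```

The filter cup now hangs in the collar with its pin in the pockets, and the job was handed in at about 24 s of the 72 s allowed. I carried it round the sampler's front and in from the open front of the stand. At my camera estimate of the collar's angle (about -0.22 rad) the pin rose through the slot without contact. I turned it clockwise at about 74 mm until the stops gave 0.75 N m, let it down, released it and backed the gripper off.

**What went wrong on the way:** the first let-down jammed at about 73 mm, because the pin was pressed against the stops by the turning torque. I eased the torque off and it dropped about 3 mm. I saw no wrist force above about 20 N in the readings between moves.

**Last checks:**
- **Height:** the arm's own position put the cup at about 70.2 mm before release. In the last picture the handle's top edge is nearer the 70 mm prediction than the 73 mm one (row 173 against 167 and 162). It reads about 3 mm low of the 70 mm one, so this rules out 73 mm but is not a precise height.
- **Level and position:** the cup looks upright, with the pin beside the orange stop, about 1 mm off the collar's axis by eye. The arm had read 2 to 3 mm off before release.
- **Unclear check:** a test for the cup's bottom edge against the background gave no clear answer.
- **Bystanders:** comparing the beaker, petri dish and marker with the first picture showed only small differences, consistent with noise and shadow. I did not measure their positions.
- **Robot:** the gripper is open and well clear, and the wrist force is near zero.

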